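Snap the vent cap into a culture box lid

TASK

Stand the vent cap, flange down, in the round boss on the culture box lid and let go of it. Then put the sleeve pusher over it, press straight down until the flange snaps home under the hooks, and keep it firmly pressed for about a second without overloading the thin lid. Stand the pusher upright on the bench again and leave everything else where it is.

Things in the scene. Friction and masses are not known exactly. Their poses are not given: they have to be found in the camera images.
- box: The culture box, fixed in a low metal nest (150 x 116 mm) on the bench: clear box, white lid 134 x 100 mm, lid top 76 mm above the bench. Origin on the bench under its middle, z up, x along the long side. On the lid's middle stands a round white boss, 69 mm outside, 57 mm inside, 16 mm high.
- vent (a point): On the boss's axis, level with its top rim, 92 mm above the bench; axes as the box. The bore ends on a flat rubber gasket 11.8 mm below the rim, which gives 1 mm for 8 N. Four springy hooks in its wall, at 45, 135, 225 and 315 degrees from x, reach in to 24 mm from the axis; their noses slope down inward from the rim, with square undersides 7.3 mm below it.
- cap_mid (a point): Vent cap: grey plastic, loose, on its flange, 27 mm tall, 28 to 46 g. Round flange 54 mm across, 5 mm thick, its edge tapering to 49 mm below; on it a round chimney 31 mm across, 22 mm tall. Point on the axis, 13.5 mm above the underside, z up. Yaw is free. Stood in the boss on the hooks' slopes, this point is about 7 mm above the vent point; snapped home, 1 mm above it.
- cap: The same cap, origin at the centre of its underside. Pressed in, the hooks resist more and more and give way in the last millimetre, at some 12 to 17 N; the force drops as they snap over the flange, and the gasket bears the rest. More than 21 N on the cap would spoil the thin lid. Keep it pressed with a firm 14 to 18 N.
- pusher_mid (a point): Sleeve pusher: aluminium, loose, upright on its open sleeve end, 104 mm tall, 0.17 to 0.29 kg. Sleeve 44 mm outside, 36 mm inside, 30 mm tall, hollow 26 mm deep from below; from 37 mm to the top a plain round handle 28 mm across. Point on the axis, 52 mm above the lower end, z up. The sleeve goes over the cap's chimney and bears on its flange.
- plug_mid (a point): Bystander: a blanking plug, grey plastic, of the same flange (54 mm) but with only a low round top, 9 mm tall in all, no chimney. Point on the axis, 4.5 mm up.
- tamper_mid (a point): Bystander: a slim solid aluminium tamper standing upright, 88 mm tall, foot 26 mm across, knob 30 mm across near the top. Point on the axis, 44 mm up.
- jar1_mid (a point): Bystander: a glass jar with white cap, 60 mm across, 85 mm tall, beyond the box. Point at its middle.
- jar2_mid (a point): Bystander: a second such jar. Point at its middle.
- dish_mid (a point): Bystander: a clear flat culture dish, 90 mm across, 15 mm high, to the right. Point at its middle.
- tweezers_mid (a point): Bystander: steel tweezers lying flat, 139 mm long, to the left. Point near their middle; x along them.
- marker_mid (a point): Bystander: a marker pen lying flat, 130 mm long, 13 mm thick, beyond the box. Point near its middle; x along it.
There are look-alikes about, which are no part of the job. What is shaped like the part that bears pusher_mid but green or purple is not meant.

How it is judged (in metres and radians):
On the way, in this order (a step that is already met when the one before it is completed fails the run):
1. the cap stands in the boss on its hooks, upright and let go, not yet pressed in (horizontal distance between cap_mid and vent below 0.003 m and z of cap_mid in the frame of vent between 0.0045 and 0.0125 m and angle between cap_mid's own z axis and vertical below 0.12 rad and contact force between the fingers and cap below 0.1 N), for 0.2 s.
2. the cap is home on its gasket and the pusher keeps it pressed, with 12 N or more, for 0.6 s (z of cap_mid in the frame of vent below 0.001 m and horizontal distance between cap_mid and vent below 0.003 m and contact force between pusher and cap above 12 N), for 0.6 s.
At the end, for the whole second after the job is handed in: The cap is home under the hooks: its point within 3 mm of the boss axis, at most 2.5 mm above or below the vent point, tilted under 0.06 rad; the pusher stands upright at rest on the bench (tilt under 0.06 rad) (horizontal distance between cap_mid and vent below 0.003 m and z of cap_mid in the frame of vent between -0.0025 and 0.0025 m and angle between each of cap_mid, pusher_mid's own z axis and vertical below 0.06 rad and height (world z) of pusher_mid between 0.048 and 0.056 m and linear speed of pusher below 0.01 m/s); the robot touches nothing.
It fails at once if the pusher bears on the cap or on the box with more than 21 N (contact force between pusher and cap above 21 N or contact force between pusher and box above 21 N).
It fails at once if the robot itself bears on the box with more than 25 N (contact force between the arm and box above 25 N).
It fails at once if the pusher bears on the cap while it leans by more than 0.2 rad (about 11 degrees) (contact force between pusher and cap above 3 N and angle between pusher_mid's own z axis and vertical above 0.2 rad).
It fails at once if the fingers, not the pusher, press the cap in past the hooks (contact force between the fingers and cap above 0.5 N and z of cap_mid in the frame of vent below 0.003 m and horizontal distance between cap_mid and vent below 0.02 m).
It fails at once if a bystander is moved by more than 20 mm (distance of any of plug_mid, tamper_mid, jar1_mid, jar2_mid, dish_mid, tweezers_mid, marker_mid from where it was at the start of the episode above 0.02 m).
It also fails if it takes over 72 s, if anything falls off the work surface, if the arm or the gripper's body presses on something with over 40 N, if the wrist force passes 120 N, or if a joint passes its speed limit or range.

ROBOT

A 6-joint arm with a two-finger parallel gripper is mounted at the origin on the work surface. World frame = base frame: x ahead of the robot, y to its left, z up, the work surface at z = 0. Lengths are in mm, angles in rad, forces in N, time in s.
With the tool pointing down it reaches from about 350 to 775 mm from the base axis. Payload 7.3 kg.
Tool frame: the origin (TCP) lies at the very end of the fingers, on their centre line; the grasp point (between the pads) lies 19 mm behind it; z points along the fingers, y is the line along which they close (so a half turn about z gives the same grasp; the last joint's range is limited). The gripper opens to 92 mm and grips with 3 to 60 N. Pads are 19 mm wide; open, the fingers measure 130 mm over their backs; the gripper's body (75 mm by 190 mm) begins 47 mm behind the grasp point.
Start: joints at [1.023, 0.342, 1.524, -0, 1.275, -0.146], TCP at [205.304, 483.216, 203.441] pointing down, gripper open.
Joint ranges: [-2.53, 2.53], [-0.77, 2.02], [0.04, 2.7], [-1, 4.14], [0.28, 2.66], [-3.11, 3.11]. Speed limits (rad/s): [2.57, 2.57, 3.14, 3.14, 3.14, 3.14].

INTERFACE

Orientations are given as [roll, pitch, yaw] about the fixed x, y, z axes, in that order (R = Rz(yaw) Ry(pitch) Rx(roll)).
In Python, from plant import * gives the robot as it stands.
- The arm moves only by the tool arm_command, never from a script. Its arguments are lists of equal length, an entry for each row: "gripper": the finger opening in mm, from 0 to 91.8; "dp": the shift along the tool's x, y, z in units of 25 mm (1.0 is 25 mm), a list of three; "twist": the turn about the tool's z in units of 5 degrees (1.0 is 5 degrees). A call has exactly 5 rows; each row shifts and turns the commanded pose from where the row before left it, along the tool's axes as they then stand; what a row does not reach is not made up. A row lasts 1/8 s, in which the tool goes at most 62.5 mm and 10.7 degrees, less where a joint would pass 70% of its speed; a pose out of reach is approached as far as the arm can. A call is refused whole if a number of a shift passes 1 or a number of a turn 1, either way. A call with a gripper value outside its range is refused whole. The fingers move at their own pace and stop on an object; the grip force is fixed at half the most. Time passes only in rows, so rows that do not move let the fingers close, or fill a call up. It gives the time, the measured TCP pose, the force, the opening and the grip force at its end, in the units of the state.
- get_obs(): the state, without advancing time (a new reading comes with each control period).
- capture(name): name is "side" or "top"; returns the picture (400x640x3 uint8, red, green, blue); there is no depth.
- get_calibration(name): a dict with "mtx" (3x3 intrinsics, pixels), "position" and "attitude" of the camera in the world. Camera axes: x right, y down, z forward; pixel columns grow to the right and rows downward; lengths in mm; the calibration is good to about 2 mm. A picture is of the moment at which its call begins. get_calibration takes no time and is no camera call.
- close_job(): hands the job in; it is judged then, once.
The state is a dict: "time": time; "joint_positions": joint angles; "dq": joint speeds; "tau": joint torques, N m; "tool_pos": TCP position; "tcp_rot": TCP orientation; "contact_force": force on the tool from outside, world axes, zero at the start; "moment": the same for the moment, N m; "grip_width": finger opening in mm; "finger_force": force on a finger pad.
Only numpy, scipy, OpenCV 4.12 (cv2) and the standard library are available. Lean on these libraries where they do the work, as an engineer would, in place of code of your own. Each camera call takes 0.05 s, during which the arm holds its last target. There are 200 camera calls.

## Working session

There is one attempt and no reset: what is moved stays moved. The work goes in short steps, Python scripts to look and compute and a tool call to move; the robot and the scene stay as the last step left them, time stands still between calls to the robot, and variables do not carry over. Pictures are saved under pics/ and viewed, at most 10 in all, crops included, and the job is handed in when it is done.

Besides the shell and the picture viewer there is one more tool, called after ">>>" as name(argument=value, ...) on one line, values as JSON. arm_command: Moves the arm, as the interface text tells. Its arguments: {"type":"object","properties":{"gripper":{"type":"array"},"dp":{"type":"array"},"twist":{"type":"array"}},"required":["gripper","dp","twist"]}

```bash
mkdir -p pics; ls
python3 - <<'E'
from plant import *
import cv2
print(get_obs())
for n in("top","side"):
    im=capture(n);cv2.imwrite(f"pics/{n}0.png",im[:,:,::-1]);print(n,get_calibration(n))
E
```

```text
pics
{'time': 0.0, 'joint_positions': array([ 1.02298822e+00,  3.42743090e-01,  1.52505805e+00,  1.47895910e-05,
        1.27541291e+00, -1.46027973e-01]), 'dq': array([ 0.00010795,  0.00042941, -0.00100569, -0.00011165,  0.00020111,
       -0.0009497 ]), 'tau': array([ 1.96549387e-03, -4.31246102e+01, -2.44228971e+01,  7.20012467e-02,
        5.57217922e-02, -9.72514545e-05]), 'tool_pos': array([205.04732919, 482.79346866, 202.72011845]), 'tcp_rot': array([-3.13999057e+00, -2.49920406e-04,  2.73980801e+00]), 'contact_force': array([-0.50521438,  0.47773052,  0.58685815]), 'moment': array([ 0.01469929, -0.03578049,  0.04190314]), 'finger_force': 0.0, 'grip_width': 91.98646640747195}
top {'mtx': array([[382.29674525,   0.        , 316.00699052],
       [  0.        , 382.29674525, 200.61634038],
       [  0.        ,   0.        ,   1.        ]]), 'position': array([ 380.04188242,    3.28367947, 1140.34582627]), 'attitude': array([-2.91351985,  0.00342363, -1.59339701])}
side {'mtx': array([[413.48457614,   0.        , 324.18029217],
       [  0.        , 413.48457614, 197.21027129],
       [  0.        ,   0.        ,   1.        ]]), 'position': array([315.11648605, 809.75667273, 681.29177011]), 'attitude': array([-2.19005925, -0.00692545, -2.77284705])}
```

View pics/top0.png

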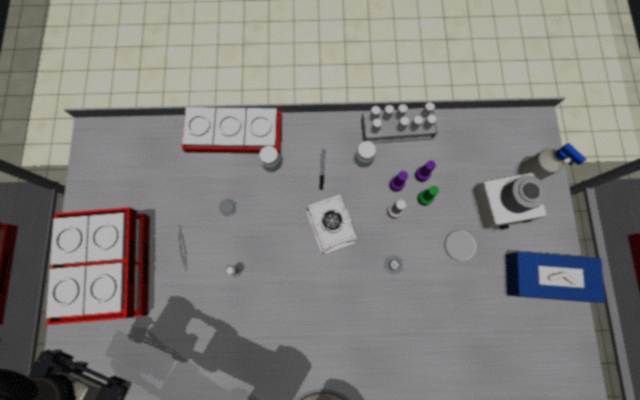

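View pics/side0.png

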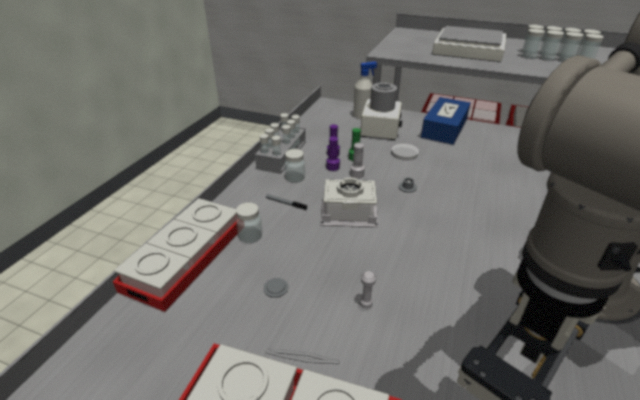

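The top view shows the boss at (332,220), the cap at (394,264), the plug (no chimney) at (227,207) and the tamper at (232,270). The pusher candidates are bare aluminium (397,210), purple (399,180) and (427,170), and green (428,195). The aluminium one fits the description, so I'll confirm it in an enlarged crop.

```bash
cat > h.py <<'E'
from plant import *
import cv2, numpy as np
from scipy.spatial.transform import Rotation as Ro
def ray(n,uv):
    c=get_calibration(n);R=Ro.from_euler('xyz',c['attitude']).as_matrix()
    return np.array(c['position']),R@np.linalg.solve(c['mtx'],[uv[0],uv[1],1])
def plane(n,uv,z):
    p,d=ray(n,uv);return p+d*(z-p[2])/d[2]
def proj(n,P):
    c=get_calibration(n);R=Ro.from_euler('xyz',c['attitude']).as_matrix()
    q=c['mtx']@(R.T@(np.array(P)-c['position']));return q[:2]/q[2]
def tri(u1,u2):
    p,d=ray("top",u1);q,e=ray("side",u2);s=np.linalg.lstsq(np.c_[d,-e],q-p,rcond=None)[0]
    a,b=p+d*s[0],q+e*s[1];return (a+b)/2,np.linalg.norm(a-b)
def crop(im,x,y,w,h,k): return cv2.resize(im[y:y+h,x:x+w],None,fx=k,fy=k,interpolation=cv2.INTER_CUBIC)
E
python3 - <<'E'
from h import *
t=cv2.imread("pics/top0.png");s=cv2.imread("pics/side0.png")
a=crop(t,300,155,160,130,5)[:, :]; 
cv2.imwrite("pics/c1.png",crop(t,300,160,150,115,5))
cv2.imwrite("pics/c2.png",crop(s,310,120,130,110,5))
for n,u,z in[("top",(332,220),92),("top",(394,264),27),("side",(350,186),92),("side",(408,182),27),("top",(397,210),52),("side",(358,160),52)]:print(n,u,plane(n,u,z))
E
```

```text
top (332, 220) [567.00975049 -41.8567077   92.        ]
top (394, 264) [ 446.08541501 -218.83461891   27.        ]
side (350, 186) [565.79847061 -33.28392519  92.        ]
side (408, 182) [ 444.49270151 -207.82462585   27.        ]
top (397, 210) [ 599.21259651 -233.19688131   52.        ]
side (358, 160) [ 604.2776034  -232.53691841   52.        ]
```

View pics/c1.png

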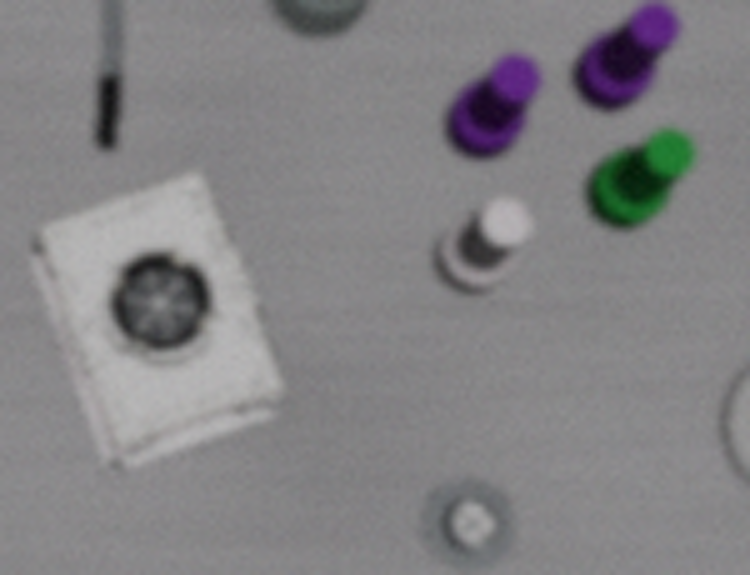

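View pics/c2.png

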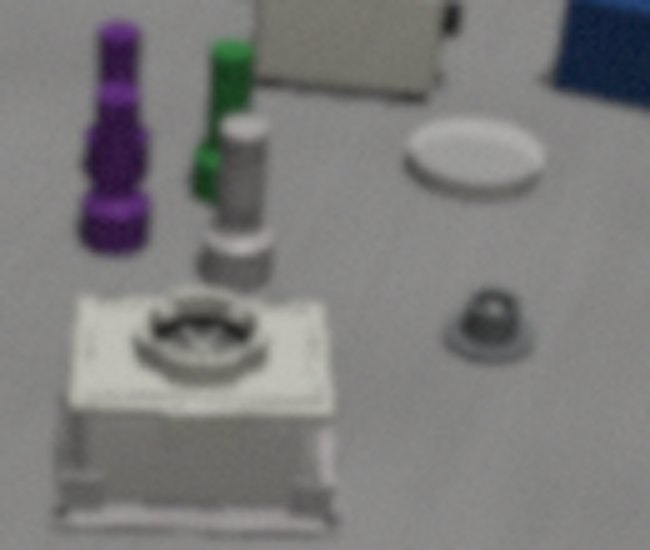

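The crops confirm the bare aluminium pusher, with its top at (401,204) and green and purple look-alikes beyond it. The cap chimney is at (394,264) and the bore at (331.8,220). Next I refine these with masks and cross-check the two views.

Run:
```python
from h import *
def cc(n,x,y,r,lo,hi):
    g=cv2.cvtColor(cv2.imread(f"pics/{n}0.png"),cv2.COLOR_BGR2GRAY)
    g=cv2.GaussianBlur(g,(3,3),0)[y-r:y+r+1,x-r:x+r+1];g=cv2.resize(g,None,fx=4,fy=4,interpolation=cv2.INTER_CUBIC)
    m=cv2.inRange(g,lo,hi);k,l,s,c=cv2.connectedComponentsWithStats(m)
    for i in range(1,k):
        if s[i,4]>150: print(n,lo,hi,"c",(c[i]+.5)/4-.5+[x-r,y-r],"bbox",s[i,:4]/4+[x-r,y-r,0,0],"A",s[i,4]/16)
cc("top",332,220,15,0,115)
cc("top",401,204,9,165,255)
cc("top",394,264,12,160,255)
cc("side",350,185,18,0,130)
for a,b,z in[((331.8,219.9),(350.2,185.2),92),((401,204),(358.4,145.2),104),((394,264.2),(408,180),27)]:
    print(tri(a,b),plane("top",a,z),plane("side",b,z))
for u in[(38,232),(200,178),(285,392)]: print(plane("top",(300+u[0]/5-.4,160+u[1]/5-.4),76))
for u in[(510,55+25),(650,25),(668,153)]: print("lookalike",plane("top",(300+u[0]/5-.4,160+u[1]/5-.4),104))
```

```text
top 0 115 c [331.6455543  219.97705028] bbox [322.   210.5   20.5   19.75] A 303.3125
top 165 255 c [400.96847507 203.86070381] bbox [397.75 200.75   7.5    7.25] A 42.625
side 0 130 c [335.89203233 169.3397806 ] bbox [332.   167.    10.25   6.5 ] A 54.125
side 0 130 c [356.75275495 173.36883638] bbox [347.25 167.    19.5   12.5 ] A 167.3125
side 0 130 c [349.58922172 187.76363382] bbox [337.25 179.5   25.5   17.5 ] A 279.0625
side 0 130 c [338.01097973 202.84628378] bbox [332.   202.5   16.75   1.5 ] A 18.5
side 0 130 c [359.34679487 203.13012821] bbox [351. 203.  18.   1.] A 12.1875
(array([567.83192595, -41.44704527,  88.88302552]), np.float64(0.059311138313143164)) [567.30482187 -41.30954952  92.        ] [566.47152647 -36.96646678  92.        ]
(array([ 606.39823429, -234.98305174,  100.41825978]), np.float64(0.32580619912044073)) [ 605.45518705 -234.18456692  104.        ] [ 604.77298653 -228.56231665  104.        ]
(array([ 446.13167555, -218.79705212,   26.70557581]), np.float64(1.1984307784380337)) [ 445.51743408 -218.79555757   27.        ] [ 446.67263334 -218.30834846   27.        ]
[611.95443777  26.78422626  76.        ]
[641.46405645 -66.63769795  76.        ]
[ 517.27021923 -109.60618527   76.        ]
lookalike [ 687.45121287 -241.85878132  104.        ]
lookalike [ 718.11400111 -323.73693353  104.        ]
lookalike [ 642.84785259 -327.05308364  104.        ]
```

>>> arm_command(gripper=[70,70,70,70,70], dp=[[-1,-1,0],[-1,-1,0],[-1,-1,0],[-1,-1,0],[-1,-1,0]], twist=[-0.92,-0.92,-0.92,-0.92,-0.92])

```text
time: 0.72
tool_pos: [296.5, 331.8, 203.2]
tcp_rot: [-3.141, -0.0, -3.139]
contact_force: [0.9, 0.0, 0.7]
grip_width: 69.9
finger_force: 0.0
```

>>> arm_command(gripper=[70,70,70,70,70], dp=[[-1,-1,0],[-1,-1,0],[-1,-1,0],[-1,-1,0],[-1,-1,0]], twist=[0,0,0,0,0])

```text
time: 1.35
tool_pos: [421.7, 206.9, 203.2]
tcp_rot: [-3.142, -0.001, 3.141]
contact_force: [0.5, 0.2, -0.1]
grip_width: 70.0
finger_force: 0.0
```

>>> arm_command(gripper=[70,70,70,70,70], dp=[[0,-1,0],[0,-1,0],[0,-1,0],[0,-1,0],[0,-1,0]], twist=[0,0,0,0,0])

```text
time: 1.98
tool_pos: [420.8, 82.1, 203.2]
tcp_rot: [3.142, -0.001, 3.141]
contact_force: [0.0, 0.2, 0.2]
grip_width: 69.8
finger_force: 0.0
```

>>> arm_command(gripper=[70,70,70,70,70], dp=[[0,-1,0],[0,-1,0],[0,-1,0],[0,-1,0],[0,-1,0]], twist=[0,0,0,0,0])

```text
time: 2.6
tool_pos: [420.8, -42.8, 203.2]
tcp_rot: [3.141, -0.001, 3.141]
contact_force: [-0.3, 0.9, 0.6]
grip_width: 69.9
finger_force: 0.0
```

>>> arm_command(gripper=[70,70,70,70,70], dp=[[-0.2,-1,0],[-0.2,-1,0],[-0.2,-1,0],[-0.2,-1,0],[-0.2,-1,0]], twist=[0,0,0,0,0])

```text
time: 3.22
tool_pos: [445.9, -167.8, 203.1]
tcp_rot: [3.141, -0.001, 3.141]
contact_force: [0.6, -0.1, 1.0]
grip_width: 70.0
finger_force: 0.0
```

>>> arm_command(gripper=[70,70,70,70,70], dp=[[0,-1,1],[0,-1,1],[0,0,1],[0,0,1],[0,0,1]], twist=[0,0,0,0,0])

```text
time: 3.85
tool_pos: [445.8, -217.0, 77.3]
tcp_rot: [3.141, -0.001, 3.141]
contact_force: [-0.1, 0.1, -0.2]
grip_width: 70.6
finger_force: 0.0
```

Run:
```python
from h import *
t=capture("top")[:,:,::-1];s=capture("side")[:,:,::-1];p=get_obs()['tool_pos'];print(p)
a=proj("top",p);b=proj("side",p);print(a,b, proj("top",[445.8,-218.6,27]),proj("side",[445.8,-218.6,27]))
A=crop(t,364,234,60,60,6);B=crop(s,375,135,60,60,6)
cv2.imwrite("pics/c3.png",np.hstack([A,B]))
```

```text
[ 444.2470689  -215.94233145   75.92836487]
[396.46870178 263.55121094] [410.83336558 166.09238283] [393.9253128 264.1022208] [408.31878465 180.00983889]
```

View pics/c3.png

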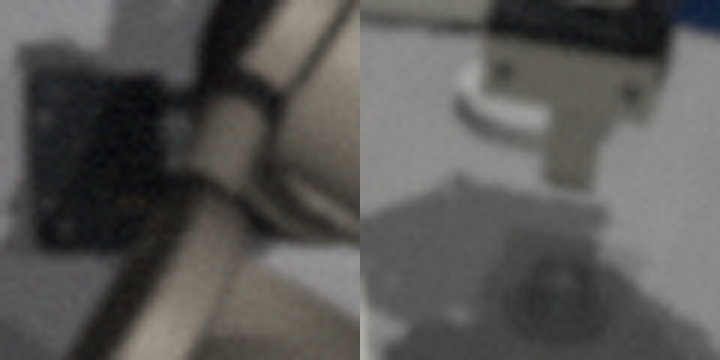

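Left: the gripper hides the cap from the top. Right: the finger tip at (410,166) is in line with the cap at (409,182), as predicted, so I descend and grip.

>>> arm_command(gripper=[70,70,70,70,70], dp=[[0,-0.06,0.8],[0,0,0.8],[0,0,0.6],[0,0,0.4],[0,0,0]], twist=[0,0,0,0,0])

```text
time: 4.58
tool_pos: [445.8, -218.4, 13.1]
tcp_rot: [3.141, -0.001, 3.141]
contact_force: [-0.2, 0.1, -0.0]
grip_width: 70.0
finger_force: 0.0
```

Run:
```python
from h import *
P=[get_obs() for _ in range(3)]
print([p['tool_pos'].round(1) for p in P],P[0]['contact_force'])
```

```text
[array([ 445.8, -218.4,   13.1]), array([ 445.8, -218.4,   13.1]), array([ 445.8, -218.4,   13.1])] [-0.17145806  0.14664907 -0.00765558]
```

>>> arm_command(gripper=[60,45,25,20,20], dp=[[0,0,0.13],[0,0,0],[0,0,0],[0,0,0],[0,0,0]], twist=[0,0,0,0,0])

```text
time: 5.2
tool_pos: [446.1, -218.6, 10.3]
tcp_rot: [-3.142, 0.0, 3.141]
contact_force: [0.4, -0.7, 0.6]
grip_width: 24.5
finger_force: 0.0
```

>>> arm_command(gripper=[20,20,20,20,20], dp=[[0,0,0],[0,0,0],[0,0,0],[0,0,-0.3],[0,0,-1]], twist=[0,0,0,0,0])

```text
time: 5.82
tool_pos: [445.3, -218.1, 42.4]
tcp_rot: [3.14, -0.002, 3.141]
contact_force: [-0.1, -0.6, -0.0]
grip_width: 20.2
finger_force: 0.0
```

The fingers closed to 20 mm with no force, so the grasp missed. I'll back up and look.

>>> arm_command(gripper=[70,70,70,70,70], dp=[[0,0,-1],[0,1,-1],[0,1,-1],[0,1,-1],[0,1,-1]], twist=[0,0,0,0,0])

```text
time: 6.45
tool_pos: [446.0, -117.8, 169.1]
tcp_rot: [-3.141, 0.001, 3.141]
contact_force: [0.0, -0.4, 0.2]
grip_width: 65.4
finger_force: 0.0
```

>>> arm_command(gripper=[70,70,70,70,70], dp=[[0,1,0],[0,1,0],[0,1,0],[0,1,0],[0,1,0]], twist=[0,0,0,0,0])

```text
time: 7.08
tool_pos: [446.0, 7.2, 168.2]
tcp_rot: [-3.142, 0.001, 3.141]
contact_force: [0.2, 0.2, -0.7]
grip_width: 70.2
finger_force: 0.0
```

Run:
```python
from h import *
t=capture("top")[:,:,::-1];s=capture("side")[:,:,::-1];cv2.imwrite("pics/top1.png",t);cv2.imwrite("pics/side1.png",s);p=get_obs()['tool_pos'];print(p)
print(proj("top",p),proj("side",p))
cv2.imwrite("pics/c4.png",np.hstack([crop(t,280,170,160,140,2.5),crop(s,310,60,160,140,2.5)]))
```

```text
[445.86964214   8.06690491 168.15054987]
[314.83804655 262.54442159] [395.63270667 178.5785541 ]
```

View pics/c4.png

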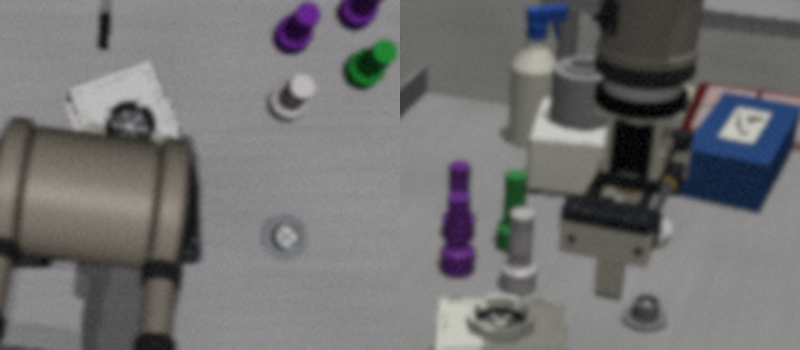

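Run:
```python
from h import *
for y0,z in((8,168),(-217,77)):
  for dy in(0,36,54):
    for dz in (0,20,40): print(y0,dy,dz,proj("side",[445.9,y0+dy,z+dz]).round(1))
from h import *
o=get_obs();print(o['joint_positions'],o['tool_pos'],o['tcp_rot'])
t=cv2.imread("pics/top1.png");g=cv2.GaussianBlur(t,(3,3),0)[254:275,384:406].max(2);g=cv2.resize(g,None,fx=4,fy=4,interpolation=cv2.INTER_CUBIC)
m=cv2.inRange(g,150,255);k,l,s,c=cv2.connectedComponentsWithStats(m)
for i in range(1,k):print((c[i]+.5)/4-.5+[384,254],s[i,4]/16)
```

```text
8 0 0 [395.6 178.6]
8 0 20 [396.6 171.2]
8 0 40 [397.5 163.6]
8 36 0 [391.9 186.8]
8 36 20 [392.8 179.2]
8 36 40 [393.8 171.5]
8 54 0 [390.  191.1]
8 54 20 [390.9 183.5]
8 54 40 [391.8 175.6]
-217 0 0 [410.4 165.5]
-217 0 20 [411.3 159.3]
-217 0 40 [412.2 153.1]
-217 36 0 [407.7 171.7]
-217 36 20 [408.7 165.5]
-217 36 40 [409.6 159.2]
-217 54 0 [406.4 175. ]
-217 54 20 [407.3 168.7]
-217 54 40 [408.2 162.3]
[-1.54522663e-01  2.33034790e-01  1.78435173e+00  6.29871520e-04
  1.12382417e+00 -1.72759168e+00] [445.86964214   8.06690491 168.15054987] [ 3.14109116e+00  4.65903584e-04 -3.13959223e+00]
[394.4254386  264.17105263] 28.5
```

Run:
```python
from h import *
for n in("side","top"):
  for x in(-37.5,37.5):
    for y in(95,-95): 
      for z in(66,100):print(n,x,y,z,proj(n,[445.9+x,8+y,168+z]).round(1))
s=cv2.imread("pics/side1.png");t=cv2.imread("pics/top1.png")
cv2.imwrite("pics/c5.png",np.hstack([crop(s,355,110,80,90,5),crop(t,310,190,80,90,5)]))
```

```text
side -37.5 95 66 [406.7 178.7]
side -37.5 95 100 [408.9 164. ]
side -37.5 -95 66 [423.6 137.7]
side -37.5 -95 100 [425.8 124.4]
side 37.5 95 66 [370.4 171.3]
side 37.5 95 100 [371.7 156.8]
side 37.5 -95 66 [392.3 132.3]
side 37.5 -95 100 [393.8 119.2]
top -37.5 95 66 [274.2 277.8]
top -37.5 95 100 [272.5 277.4]
top -37.5 -95 66 [355.9 275.9]
top -37.5 -95 100 [357.3 275.4]
top 37.5 95 66 [274.3 245.6]
top 37.5 95 100 [272.6 243.9]
top 37.5 -95 66 [354.4 243.7]
top 37.5 -95 100 [355.8 242. ]
```

View pics/c5.png

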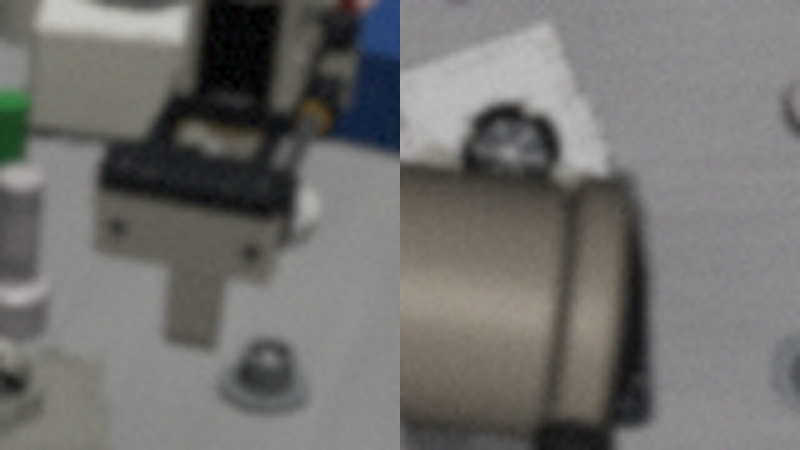

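The side view shows the finger tip at (393,179). A near finger at the reported pose should appear at about row 188, so the tip is some 20 mm higher than reported. That also explains closing above the 27 mm chimney. I'll go back beside the cap at the reported z of about 12 and look from there.

>>> arm_command(gripper=[70,70,70,70,70], dp=[[0,-1,0],[0,-1,0],[0,-1,0],[0,-1,0],[0,-1,0]], twist=[0,0,0,0,0])

```text
time: 7.8
tool_pos: [445.8, -120.2, 168.0]
tcp_rot: [-3.141, 0.0, 3.141]
contact_force: [0.5, -0.2, -0.5]
grip_width: 70.0
finger_force: 0.0
```

>>> arm_command(gripper=[70,70,70,70,70], dp=[[0,-1,0],[0,-1,0.6],[0,-1,1],[0,-1,1],[0,0,1]], twist=[0,0,0,0,0])

```text
time: 8.43
tool_pos: [445.9, -221.2, 77.2]
tcp_rot: [-3.14, 0.001, 3.139]
contact_force: [0.1, 0.3, -0.4]
grip_width: 69.8
finger_force: 0.0
```

>>> arm_command(gripper=[70,70,70,70,70], dp=[[0,0,1],[0,0,1],[0,0,0.6],[0,0,0],[0,0,0]], twist=[0,0,0,0,0])

```text
time: 9.05
tool_pos: [446.5, -219.1, 13.4]
tcp_rot: [-3.141, 0.001, 3.141]
contact_force: [-1.2, -0.6, -0.1]
grip_width: 69.9
finger_force: 0.0
```

Run:
```python
from h import *
s=capture("side")[:,:,::-1];cv2.imwrite("pics/side2.png",s);p=get_obs()['tool_pos'];print(p)
for dy in(0,36,54):
  for dz in (0,20): print(dy,dz,proj("side",p+[0,dy,dz]).round(1))
c=crop(s,375,130,70,80,7);cv2.imwrite("pics/c6.png",np.clip(c*1.6,0,255).astype('u1'))
```

```text
[ 446.62218486 -219.07720196   13.54274759]
0 0 [407.5 183.7]
0 20 [408.4 178. ]
36 0 [404.9 190.2]
36 20 [405.7 184.4]
54 0 [403.5 193.6]
54 20 [404.4 187.7]
```

View pics/c6.png

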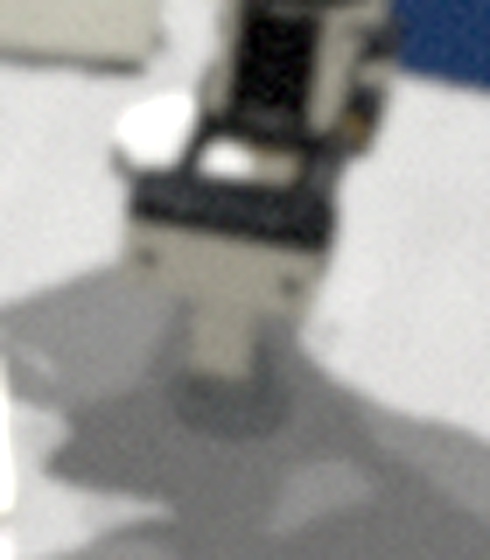

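The tip is at (407,184), well above the flange at (408,190). The fingers are therefore about 20–30 mm higher than reported. I'll feel my way down in small steps and watch the force.

>>> arm_command(gripper=[70,70,70,70,70], dp=[[0,0,0.12],[0,0,0.12],[0,0,0.12],[0,0,0.08],[0,0,0]], twist=[0,0,0,0,0])

```text
time: 9.72
tool_pos: [445.9, -218.5, 1.4]
tcp_rot: [3.141, -0.0, 3.141]
contact_force: [0.1, -0.1, -0.2]
grip_width: 70.1
finger_force: 0.0
```

>>> arm_command(gripper=[70,70,70,70,70], dp=[[0,0,0.06],[0,0,0.04],[0,0,0.04],[0,0,0],[0,0,0]], twist=[0,0,0,0,0])

```text
time: 10.35
tool_pos: [446.1, -218.6, -1.8]
tcp_rot: [3.142, 0.0, 3.141]
contact_force: [0.2, -1.1, 0.5]
grip_width: 70.4
finger_force: 0.0
```

Reported z is −1.8 with no contact, which confirms the offset. I continue down.

>>> arm_command(gripper=[70,70,70,70,70], dp=[[0,0,0.06],[0,0,0.06],[0,0,0.06],[0,0,0.06],[0,0,0]], twist=[0,0,0,0,0])

```text
time: 10.98
tool_pos: [446.0, -218.5, -8.0]
tcp_rot: [3.141, -0.0, 3.141]
contact_force: [-0.3, 0.0, 0.1]
grip_width: 70.0
finger_force: 0.0
```

Run:
```python
from h import *
s=capture("side")[:,:,::-1];p=get_obs()['tool_pos'];print(p)
# finger tip row: vertical profile along finger column
for im,n in((cv2.imread("pics/side2.png"),"z13"),(s,"now")):
  print(n,im[178:200,404:411].mean(axis=(1,2)).round().astype(int), im[178:200,404:411,0].mean(1).round().astype(int)-im[178:200,404:411,2].mean(1).round().astype(int))
for z in(0,5):
  for y in(-27,27):print(proj("side",[445.8,-218.6+y,z]).round(1))
```

```text
[ 445.99873863 -218.54903279   -7.93059253]
z13 [88 87 87 85 82 73 62 57 54 55 55 57 57 58 62 69 70 71 70 71 72 71] [ -9 -10  -9  -9  -8  -7  -3  -1   1   1   2   2   1   2   1   0  -1   0
   0  -2  -1   0]
now [93 93 90 89 87 87 85 85 86 84 81 77 68 63 64 69 71 72 71 72 70 72] [-10 -10 -11  -9 -10  -9  -9  -9 -10  -8  -8  -7  -4  -2  -1   0   0  -1
  -1  -1  -1   0]
[409. 183.]
[405.2 192.6]
[409.3 181.6]
[405.4 191.2]
```

>>> arm_command(gripper=[70,70,60,45,25], dp=[[0,0,0.08],[0,0,0.08],[0,0,0.06],[0,0,0],[0,0,0]], twist=[0,0,0,0,0])

```text
time: 11.65
tool_pos: [446.1, -218.6, -13.3]
tcp_rot: [3.142, 0.0, 3.141]
contact_force: [-0.2, 0.1, 0.4]
grip_width: 44.4
finger_force: 0.0
```

>>> arm_command(gripper=[20,20,20,20,20], dp=[[0,0,0],[0,0,0],[0,0,0],[0,0,0],[0,0,0]], twist=[0,0,0,0,0])

```text
time: 12.28
tool_pos: [446.1, -218.6, -13.3]
tcp_rot: [-3.142, 0.0, 3.141]
contact_force: [-0.2, 0.7, 0.6]
grip_width: 30.2
finger_force: 30.0
```

The cap is held at 30.2 mm. I lift it and carry it over the boss.

>>> arm_command(gripper=[20,20,20,20,20], dp=[[0,0,-0.6],[0,0,-1],[0,0.5,-1],[-0.5,1,-1],[-1,1,-1]], twist=[0,0,0,0,0])

```text
time: 12.9
tool_pos: [483.3, -155.6, 103.5]
tcp_rot: [-3.141, 0.0, 3.14]
contact_force: [1.3, -0.8, -0.7]
grip_width: 29.9
finger_force: 30.0
```

>>> arm_command(gripper=[20,20,20,20,20], dp=[[-1,1,-0.4],[-1,1,0],[-0.8,1,0],[-0.5,1,0],[0,0.5,0]], twist=[0,0,0,0,0])

```text
time: 13.52
tool_pos: [566.4, -42.4, 112.3]
tcp_rot: [3.142, 0.001, -3.14]
contact_force: [-0.8, -0.4, -0.7]
grip_width: 30.3
finger_force: 30.0
```

>>> arm_command(gripper=[20,20,20,20,20], dp=[[-0.04,0.1,0],[0,0,0],[0,0,0],[0,0,0],[0,0,0]], twist=[0,0,0,0,0])

```text
time: 14.15
tool_pos: [567.0, -41.5, 111.7]
tcp_rot: [3.142, -0.0, 3.141]
contact_force: [0.6, -0.3, -0.0]
grip_width: 30.4
finger_force: 30.0
```

Run:
```python
from h import *
t=capture("top")[:,:,::-1];s=capture("side")[:,:,::-1];cv2.imwrite("pics/side3.png",s);cv2.imwrite("pics/top3.png",t)
p=get_obs()['tool_pos'];print(p)
u=13.3+p[2]
for a in((0,0,u),(0,27,u),(27,0,u),(-27,0,u),(0,27,u+5),(27,0,u+5),(-27,0,u+5)):print(np.round(a,1),proj("side",np.array([p[0],p[1],0])+a).round(1))
cv2.imwrite("pics/c7.png",np.hstack([crop(s,318,130,64,75,7),crop(t,305,185,50,75,7)]))
```

```text
[567.09196093 -41.32710128 111.65975126]
[  0.   0. 125.] [351.1 173.4]
[  0.  27. 125.] [347.7 178.8]
[ 27.   0. 125.] [341.  171.3]
[-27.   0. 125.] [361.3 175.5]
[  0.  27. 130.] [347.8 177.1]
[ 27.   0. 130.] [341.  169.6]
[-27.   0. 130.] [361.4 173.8]
```

View pics/c7.png

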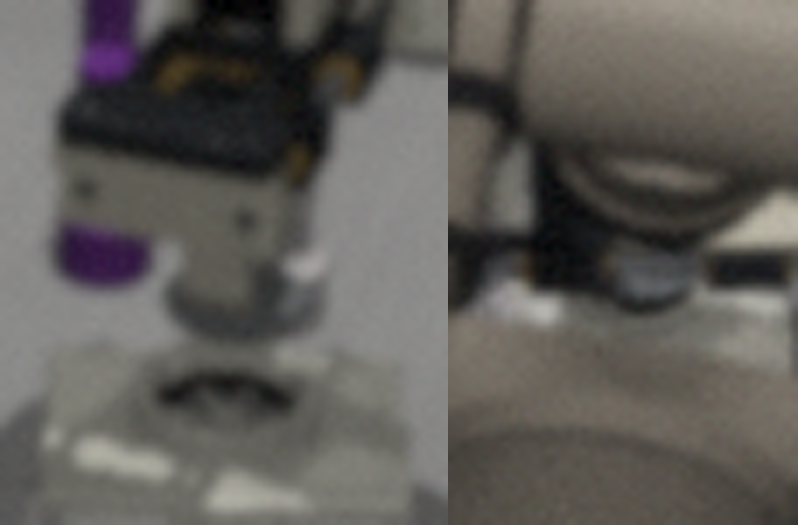

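In the side view the flange sits above the bore. Flange centre is at about u=353, bore at about u=350.3, so the cap looks a few mm off towards −x. I'll check that with profiles.

Run:
```python
from h import *
g3=cv2.cvtColor(cv2.imread("pics/side3.png"),cv2.COLOR_BGR2GRAY);g0=cv2.cvtColor(cv2.imread("pics/side0.png"),cv2.COLOR_BGR2GRAY)
print("u   ",*range(336,372))
for r in(171,172,173,174,175,176,177,178):print(r,*g3[r,336:372])
print("bore")
for r in range(180,196):print(r,*g0[r,332:370])
print("cap0",list(range(394,424)))
for r in range(176,194,1):print(r,*g0[r,394:424])
```

```text
u    336 337 338 339 340 341 342 343 344 345 346 347 348 349 350 351 352 353 354 355 356 357 358 359 360 361 362 363 364 365 366 367 368 369 370 371
171 111 121 129 132 127 103 79 71 75 80 85 86 87 89 89 93 87 76 62 51 53 54 67 86 96 97 94 100 113 132 138 136 137 136 134 137
172 129 136 138 133 125 100 75 64 67 69 75 78 81 82 85 83 83 71 61 56 53 59 73 89 95 94 92 97 113 129 137 137 136 135 137 138
173 136 137 137 136 125 106 78 61 58 62 65 67 67 69 75 75 71 69 60 54 53 65 81 91 92 84 85 94 112 130 139 138 139 135 137 137
174 137 138 140 138 132 115 87 68 59 60 59 61 61 59 66 64 63 63 59 57 58 67 79 86 83 78 83 96 114 132 136 137 136 138 136 140
175 140 138 138 140 139 124 104 80 69 60 57 58 56 58 58 60 60 60 57 56 58 62 71 75 77 80 90 101 121 132 137 135 137 140 137 137
176 138 140 139 140 138 135 120 103 83 70 58 58 59 58 56 56 61 59 58 58 61 63 65 73 78 89 96 110 125 134 133 135 135 136 139 141
177 141 140 139 138 141 137 130 119 102 83 73 64 60 60 59 58 59 53 60 62 67 69 73 84 92 104 112 125 131 134 134 136 138 138 139 139
178 137 138 139 140 137 135 129 121 109 98 86 79 75 68 71
[... 4007 characters left out ...]
3 133 132
188 132 134 132 126 111 97 94 95 96 93 82 77 71 69 73 70 73 79 87 98 103 107 115 128 134 135 135 133 133 131
189 133 129 131 127 118 102 91 91 96 98 95 89 86 87 84 87 89 92 99 100 102 104 114 127 136 136 134 132 132 132
190 129 132 129 128 126 115 105 98 88 92 93 92 94 96 96 95 98 98 100 97 99 105 117 130 134 134 136 131 132 131
191 129 130 131 132 130 126 120 114 104 95 87 87 90 93 95 96 93 95 96 100 108 115 126 132 134 132 134 132 133 130
192 130 129 129 130 130 129 130 127 121 112 105 103 102 99 100 99 102 105 108 114 121 130 130 134 135 133 134 131 132 130
193 131 130 131 130 134 132 132 132 132 127 125 122 120 119 119 121 120 124 125 129 134 135 137 137 135 134 132 132 134 133
```

Run:
```python
from h import *
g3=cv2.cvtColor(cv2.imread("pics/side3.png"),cv2.COLOR_BGR2GRAY)
for r in range(177,184):print(r,*g3[r,344:360])
for x in(567,562.5):
  for z in(125,130):
    for a in((-27,0),(0,27),(0,-27),(-24,12.4),(-24,-12.4)):print(x,z,a,proj("top",[x+a[0],-41.3+a[1],z]).round(1),end=' ')
    print()
t=cv2.cvtColor(cv2.imread("pics/top3.png"),cv2.COLOR_BGR2GRAY)
print(list(range(322,350)))
for r in range(218,236):print(r,*t[r,322:350])
```

```text
177 102 83 73 64 60 60 59 58 59 53 60 62 67 69 73 84
178 109 98 86 79 75 68 71 67 66 65 71 72 81 89 102 109
179 104 97 95 93 90 84 85 83 81 82 84 90 97 111 124 130
180 102 99 97 97 96 95 94 93 95 94 93 96 105 124 137 141
181 101 95 91 93 94 94 91 93 94 95 97 98 106 119 134 135
182 90 85 78 79 75 78 81 79 79 81 89 94 100 112 120 123
183 73 64 53 54 52 49 54 50 55 60 70 79 89 96 101 99
567 125 (-27, 0) [332.6 227.8] 567 125 (0, 27) [322.2 218.1] 567 125 (0, -27) [342.3 217.6] 567 125 (-24, 12.4) [327.9 226.8] 567 125 (-24, -12.4) [337.2 226.5] 
567 130 (-27, 0) [332.6 227.5] 567 130 (0, 27) [322.3 217.7] 567 130 (0, -27) [342.4 217.3] 567 130 (-24, 12.4) [328.  226.5] 567 130 (-24, -12.4) [337.3 226.2] 
562.5 125 (-27, 0) [332.6 229.4] 562.5 125 (0, 27) [322.3 219.7] 562.5 125 (0, -27) [342.3 219.3] 562.5 125 (-24, 12.4) [328.  228.4] 562.5 125 (-24, -12.4) [337.2 228.2] 
562.5 130 (-27, 0) [332.7 229.1] 562.5 130 (0, 27) [322.3 219.4] 562.5 130 (0, -27) [342.4 218.9] 562.5 130 (-24, 12.4) [328.  228.1] 562.5 130 (-24, -12.4) [337.3 227.9] 
[322, 323, 324, 325, 326, 327, 328, 329, 330,
[... 1123 characters left out ...]
89 90 85 80 78 66 55 47 44 51 54 63 78 91 98 98 102 107 115 116 116 123 130 140 149 157
230 108 101 96 89 91 88 86 82 85 82 81 81 87 91 96 99 100 98 98 106 110 110 112 111 119 126 133 136
231 104 100 103 101 99 98 92 90 94 95 97 94 98 96 98 98 103 105 108 108 109 111 114 115 124 132 134 135
232 94 100 98 99 105 101 95 93 94 92 92 92 94 95 95 103 108 107 110 111 113 116 121 120 129 139 143 140
233 95 96 93 96 96 97 94 89 91 93 96 95 97 103 104 109 109 109 112 113 117 123 132 135 138 138 143 140
234 94 95 93 91 86 93 91 94 91 93 95 97 98 104 105 103 107 107 110 117 121 129 138 139 143 140 141 138
235 96 89 91 91 81 88 87 91 91 92 93 94 99 96 98 99 102 99 104 107 113 121 130 135 137 137 139 138
```

Both views agree: the cap sits about 4.5 mm short in x and is right in y. I correct that and descend to just inside the rim.

>>> arm_command(gripper=[20,20,20,20,20], dp=[[-0.18,0,0.2],[0,0,0.4],[0,0,0.4],[0,0,0.3],[0,0,0]], twist=[0,0,0,0,0])

```text
time: 14.88
tool_pos: [571.0, -41.0, 78.2]
tcp_rot: [3.141, -0.002, 3.141]
contact_force: [-0.1, 0.1, 0.1]
grip_width: 30.4
finger_force: 30.0
```

>>> arm_command(gripper=[20,20,20,20,20], dp=[[0,0,0.06],[0,0,0.04],[0,0,0.04],[0,0,0],[0,0,0]], twist=[0,0,0,0,0])

```text
time: 15.5
tool_pos: [571.5, -41.1, 75.9]
tcp_rot: [3.142, 0.0, 3.141]
contact_force: [-2.2, 0.4, 2.3]
grip_width: 29.7
finger_force: 30.0
```

>>> arm_command(gripper=[20,20,20,20,20], dp=[[0.06,0,0],[0,0,0],[0,0,0.04],[0,0,0],[0,0,0]], twist=[0,0,0,0,0])

```text
time: 16.12
tool_pos: [570.1, -41.2, 74.6]
tcp_rot: [3.141, -0.0, 3.141]
contact_force: [-0.6, 0.6, 0.6]
grip_width: 30.3
finger_force: 30.0
```

>>> arm_command(gripper=[20,20,20,20,20], dp=[[0.02,0,0.03],[0,0,0.03],[0,0,0],[0,0,0],[0,0,0]], twist=[0,0,0,0,0])

```text
time: 16.75
tool_pos: [569.6, -41.1, 73.2]
tcp_rot: [3.141, -0.0, 3.141]
contact_force: [-1.2, 0.4, 1.2]
grip_width: 30.1
finger_force: 30.0
```

>>> arm_command(gripper=[20,20,45,50,50], dp=[[0.03,0,0.01],[0,0,0],[0,0,0],[0,0,0],[0,0,0]], twist=[0,0,0,0,0])

```text
time: 17.38
tool_pos: [568.9, -41.2, 72.9]
tcp_rot: [3.142, 0.0, 3.141]
contact_force: [-0.1, 0.2, 0.1]
grip_width: 49.0
finger_force: 0.0
```

>>> arm_command(gripper=[50,50,50,50,50], dp=[[0,0,-0.4],[0,0,-1],[0,0,-1],[0,0,-1],[0,-1,-1]], twist=[0,0,0,0,0])

```text
time: 18.0
tool_pos: [568.9, -65.2, 184.7]
tcp_rot: [3.141, 0.001, -3.14]
contact_force: [0.2, 0.1, -0.1]
grip_width: 49.7
finger_force: 0.0
```

>>> arm_command(gripper=[60,60,60,60,60], dp=[[0,-1,0],[0,-1,0],[0,-1,0],[0,-1,0],[0,-1,0]], twist=[0,0,0,0,0])

```text
time: 18.62
tool_pos: [568.9, -192.0, 183.8]
tcp_rot: [-3.141, 0.001, 3.141]
contact_force: [-0.1, 0.3, -0.7]
grip_width: 60.1
finger_force: 0.0
```

Run:
```python
from h import *
t=capture("top")[:,:,::-1];s=capture("side")[:,:,::-1];cv2.imwrite("pics/top4.png",t);cv2.imwrite("pics/side4.png",s)
p=get_obs()['tool_pos'];print(p, proj("top",[567.3,-41,112.5]),proj("side",[567.3,-41,112.5]))
cv2.imwrite("pics/c8.png",np.hstack([crop(t,305,190,110,100,3.5),crop(s,315,115,110,100,3.5)]))
```

```text
[ 568.71854505 -193.45255112  183.47785396] [331.96317661 218.57544842] [350.73661568 177.6061869 ]
```

View pics/c8.png

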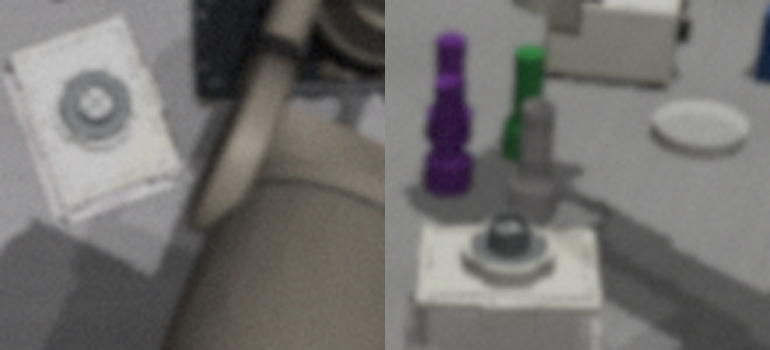

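The cap stands in the boss, with its chimney top at top (332.3,219.1) and side (350.9,178), matching the expected (332.0,218.6) and (350.7,177.6). Next I get the pusher and chimney numbers.

Run:
```python
from h import *
def blob(f,x,y,r,lo):
    g=cv2.GaussianBlur(cv2.cvtColor(cv2.imread(f),cv2.COLOR_BGR2GRAY),(3,3),0)[y-r:y+r+1,x-r:x+r+1]
    g=cv2.resize(g,None,fx=4,fy=4,interpolation=cv2.INTER_CUBIC);m=cv2.inRange(g,lo,255)
    k,l,s,c=cv2.connectedComponentsWithStats(m);i=l[l.shape[0]//2,l.shape[1]//2];return (c[i]+.5)/4-.5+[x-r,y-r],s[i,4]/16
g=cv2.cvtColor(cv2.imread("pics/top4.png"),cv2.COLOR_BGR2GRAY)
for r in range(212,228):print(r,*g[r,320:346])
for lo in(140,150,160):
    c,A=blob("pics/top4.png",332,219,7,lo);print(lo,c,A,plane("top",c,112.5))
c,A=blob("pics/top0.png",394,264,7,150);print("cap0",c,A,plane("top",c,27))
c,A=blob("pics/top0.png",401,204,7,165);print("pusher",c,A,plane("top",c,104))
print(proj("side",[605,-234,104]),proj("side",get_obs()['tool_pos']))
```

```text
212 193 191 187 180 170 154 137 126 127 123 126 123 122 123 124 132 136 144 154 166 180 188 183 187 183 186
213 192 187 178 162 143 129 127 125 124 125 120 121 115 117 118 123 127 127 130 145 163 181 191 192 190 186
214 195 189 177 153 131 120 123 126 124 125 131 128 128 122 118 118 120 122 124 129 143 168 187 193 188 184
215 194 185 177 151 128 121 124 128 124 128 143 163 161 152 134 119 116 120 119 124 130 156 177 187 188 184
216 194 187 169 147 130 128 128 132 136 141 158 175 179 175 156 132 120 120 122 127 127 146 169 182 184 187
217 190 177 158 136 125 125 122 132 146 156 162 169 177 171 163 153 137 121 116 125 128 139 164 182 186 185
218 186 170 142 128 126 125 123 132 158 168 169 163 159 166 168 170 151 126 115 120 123 130 158 184 188 184
219 184 163 133 124 126 127 121 131 159 174 174 163 158 164 177 179 163 130 120 125 123 132 157 182 188 187
220 179 158 131 120 124 123 116 129 152 164 168 161 165 168 174 173 157 129 117 122 123 127 155 183 187 187
221 176 156 124 114 122 123 118 121 131 144 159 171 176 174 167 159 138 120 116 118 125 124 152 179 189 192
222 180 160 131 110 
[... 390 characters left out ...]
79 190 191 192
226 177 166 166 158 136 121 123 126 128 128 119 117 116 120 119 126 125 127 122 129 145 162 177 189 195 192
227 185 173 171 166 155 131 124 127 130 131 129 128 127 128 129 125 124 126 128 147 163 171 181 189 193 194
140 [331.9233871  218.65907908] 60.0625 [567.07079657 -40.88400105 112.5       ]
150 [331.99387417 218.71970199] 47.1875 [566.89836777 -41.07095195 112.5       ]
160 [332.05526316 218.75526316] 35.625 [566.79595731 -41.23529386 112.5       ]
cap0 [393.93849684 264.0083885 ] 207.6875 [ 446.06562428 -218.65620872   27.        ]
pusher [400.96847507 203.86070381] 42.625 [ 605.85271432 -234.12600541  104.        ]
[358.8771707  144.36412769] [368.83703073 127.37914206]
```

>>> arm_command(gripper=[60,60,60,60,60], dp=[[-0.8,-0.84,0],[-0.75,-0.84,0],[0,0,1],[0,0,1],[0,0,0]], twist=[0,0,0,0,0])

```text
time: 19.35
tool_pos: [606.5, -231.7, 131.3]
tcp_rot: [3.139, -0.004, -3.142]
contact_force: [0.4, -0.1, 0.0]
grip_width: 60.1
finger_force: 0.0
```

Run:
```python
from h import *
s=capture("side")[:,:,::-1];cv2.imwrite("pics/side5.png",s)
p=get_obs()['tool_pos'];print(p,proj("side",p),proj("side",p+[0,49,25]))
g=cv2.cvtColor(s,cv2.COLOR_BGR2GRAY)
print(list(range(342,378,1)))
for r in range(126,152):print(r,*g[r,342:378])
```

```text
[ 607.39401745 -232.27650685  132.9591725 ] [358.46526804 135.58520429] [353.69744371 134.98981109]
[342, 343, 344, 345, 346, 347, 348, 349, 350, 351, 352, 353, 354, 355, 356, 357, 358, 359, 360, 361, 362, 363, 364, 365, 366, 367, 368, 369, 370, 371, 372, 373, 374, 375, 376, 377]
126 137 138 138 139 137 140 139 136 127 115 98 91 90 90 91 90 86 79 82 91 99 103 99 102 107 113 119 120 118 119 118 121 120 118 117 119
127 138 137 139 136 140 140 138 135 130 114 98 93 88 92 92 88 85 79 87 97 108 112 114 113 114 117 118 117 119 118 121 120 119 118 117 119
128 137 138 141 139 140 139 138 138 127 113 99 91 89 89 91 90 84 81 85 99 108 114 116 117 115 119 119 116 118 117 117 119 117 119 117 119
129 139 138 139 140 140 140 138 133 128 113 100 88 88 90 91 89 82 78 86 99 112 115 116 118 115 117 116 117 119 119 118 115 116 118 119 115
130 140 138 139 138 140 137 140 135 127 111 95 88 91 88 91 85 82 73 81 97 108 115 117 115 117 118 116 118 117 116 116 118 115 120 119 116
131 138 137 139 140 137 138 137 134 126 112 93 86 86 87 87 85 81 72 77 94 110 115 116 117 116 116 118 118 117 117 116 115 117 118 
[... 2020 characters left out ...]
136 137 137 137 138 140
147 136 137 137 136 137 136 133 121 107 78 55 54 65 74 82 87 91 94 105 112 115 118 131 135 136 136 138 136 137 135 138 137 137 137 135 140
148 137 137 138 139 138 135 125 111 87 62 49 49 63 70 78 83 83 90 95 98 100 113 129 136 137 135 136 137 138 136 137 137 140 140 138 138
149 137 137 138 137 132 132 118 97 68 54 51 53 60 66 72 77 81 87 88 85 93 112 131 136 135 139 137 137 138 137 138 138 138 140 138 138
150 130 135 134 134 135 132 113 84 59 53 53 58 63 70 72 74 78 80 85 81 88 111 129 135 138 136 137 138 138 140 137 137 141 137 141 141
151 115 122 120 121 124 122 105 77 56 53 57 59 64 68 74 77 79 83 83 83 92 111 131 136 138 137 136 140 139 139 137 139 139 142 140 140
```

>>> arm_command(gripper=[60,60,60,60,60], dp=[[0,0,1],[0,0,1],[0,0,1],[0,0,0.7],[0,0,0]], twist=[0,0,0,0,0])

```text
time: 20.02
tool_pos: [607.3, -232.8, 40.1]
tcp_rot: [3.141, -0.001, 3.141]
contact_force: [-0.3, 0.1, 0.8]
grip_width: 59.9
finger_force: 0.0
```

>>> arm_command(gripper=[50,40,30,20,15], dp=[[0,-0.05,0.12],[0,0,0],[0,0,0],[0,0,0],[0,0,0]], twist=[0,0,0,0,0])

```text
time: 20.65
tool_pos: [607.7, -234.4, 37.8]
tcp_rot: [-3.142, 0.001, 3.141]
contact_force: [-0.0, 0.6, 1.8]
grip_width: 26.6
finger_force: 30.0
```

>>> arm_command(gripper=[15,15,15,15,15], dp=[[0,0,0],[0,0,0],[0,0,0],[0,0,0],[0,0,0]], twist=[0,0,0,0,0])

```text
time: 21.28
tool_pos: [607.7, -234.4, 37.7]
tcp_rot: [-3.142, 0.001, 3.141]
contact_force: [-0.5, 1.2, 4.9]
grip_width: 26.8
finger_force: 30.0
```

The pusher is gripped at 26.8 mm. I lift it and move over the cap.

>>> arm_command(gripper=[15,15,15,15,15], dp=[[0,0,-0.6],[0,0,-1],[0,0,-1],[0,0,-1],[0,0,-1]], twist=[0,0,0,0,0])

```text
time: 21.9
tool_pos: [607.1, -234.5, 153.2]
tcp_rot: [3.141, -0.001, 3.141]
contact_force: [-0.1, -0.7, -1.9]
grip_width: 26.5
finger_force: 30.0
```

>>> arm_command(gripper=[15,15,15,15,15], dp=[[0,0.4,-0.8],[0.2,0.8,0],[0.3,1,0],[0.3,1,0],[0.3,1,0]], twist=[0,0,0,0,0])

```text
time: 22.52
tool_pos: [579.4, -128.8, 172.5]
tcp_rot: [3.142, -0.001, 3.141]
contact_force: [0.9, 0.6, -2.0]
grip_width: 26.6
finger_force: 30.0
```

>>> arm_command(gripper=[15,15,15,15,15], dp=[[0.3,1,0],[0.16,1,0],[0,1,0],[0,0.5,0],[0,0,0]], twist=[0,0,0,0,0])

```text
time: 23.15
tool_pos: [568.6, -41.4, 172.5]
tcp_rot: [-3.141, -0.0, -3.141]
contact_force: [-0.4, 0.2, -2.8]
grip_width: 26.9
finger_force: 30.0
```

Run:
```python
from h import *
s=capture("side")[:,:,::-1];t=capture("top")[:,:,::-1];cv2.imwrite("pics/side6.png",s);cv2.imwrite("pics/top6.png",t)
o=get_obs();p=o['tool_pos'];print(p,o['contact_force'],o['moment'])
b=p[2]-37.7
for P in([0,0,b],[0,22,b],[-22,0,b],[22,0,b],[22,0,b+30],[-22,0,b+30]):print(P,proj("side",np.array([p[0],p[1],0])+P).round(1),proj("top",np.array([p[0],p[1],0])+P).round(1))
g=cv2.cvtColor(s,cv2.COLOR_BGR2GRAY)
print(list(range(334,370,1)))
for r in range(152,184):print(r,*g[r,334:370])
```

```text
[568.65135857 -42.50143154 172.41202395] [-0.45798497 -0.29937183 -1.98490639] [0.10088388 0.00485832 0.02212502]
[0, 0, np.float64(134.71202394831045)] [350.8 169.8] [332.8 216.6]
[0, 22, np.float64(134.71202394831045)] [348.  174.1] [324.6 216.8]
[-22, 0, np.float64(134.71202394831045)] [359.2 171.5] [333.1 224.7]
[22, 0, np.float64(134.71202394831045)] [342.5 168.1] [332.6 208.5]
[22, 0, np.float64(164.71202394831045)] [342.9 157.7] [333.  206.2]
[-22, 0, np.float64(164.71202394831045)] [359.9 161.1] [333.6 222.8]
[334, 335, 336, 337, 338, 339, 340, 341, 342, 343, 344, 345, 346, 347, 348, 349, 350, 351, 352, 353, 354, 355, 356, 357, 358, 359, 360, 361, 362, 363, 364, 365, 366, 367, 368, 369]
152 36 41 35 37 53 82 115 134 139 137 135 128 113 89 73 73 74 75 74 73 74 75 77 75 76 79 86 97 116 131 136 136 138 140 138 139
153 37 37 36 38 55 86 118 132 139 142 138 130 118 91 73 71 77 76 79 77 76 77 75 71 70 71 74 91 115 132 139 138 137 138 139 139
154 39 39 35 41 59 94 122 138 139 139 137 131 114 90 70 71 75 78 77 78 75 74 70 66 63 58 66 92 121 132 136 137 139 137 138 137
155 37 40 37 50
[... 3087 characters left out ...]
139 141 138 137 135 133 132 130 135 137 139
179 124 131 134 135 132 130 129 124 117 102 82 62 58 63 67 69 74 77 74 65 56 65 92 123 141 142 146 142 139 133 130 127 130 128 132 135
180 124 125 126 121 119 116 115 110 101 87 69 57 57 63 69 68 70 72 72 65 54 66 90 123 142 148 150 150 144 138 131 128 125 124 131 133
181 123 121 118 109 106 104 99 87 78 68 58 51 53 60 63 65 62 63 60 59 55 58 85 115 136 141 149 153 148 146 145 140 133 122 122 123
182 126 122 116 106 101 93 84 71 63 58 53 47 49 55 55 55 55 58 53 57 55 56 76 98 116 124 133 139 143 146 152 144 132 122 122 118
183 125 118 113 104 99 87 76 63 60 55 49 49 50 52 56 53 54 54 55 50 50 54 70 88 101 103 111 120 125 136 145 142 135 123 122 123
```

The sleeve is centred at u=351.6 and the chimney at u=350.6 (expected 351.1 and 350.7), so they align within about 1.5 mm. I descend in steps with force checks.

>>> arm_command(gripper=[15,15,15,15,15], dp=[[0,0.03,0.3],[0,0,0.3],[0,0,0.3],[0,0,0.1],[0,0,0]], twist=[0,0,0,0,0])

```text
time: 23.88
tool_pos: [568.5, -41.2, 147.2]
tcp_rot: [3.141, -0.0, 3.141]
contact_force: [-0.1, 0.3, -1.9]
grip_width: 26.7
finger_force: 30.0
```

>>> arm_command(gripper=[15,15,15,15,15], dp=[[0,0,0.06],[0,0,0.06],[0,0,0.06],[0,0,0.06],[0,0,0]], twist=[0,0,0,0,0])

```text
time: 24.5
tool_pos: [568.5, -41.1, 141.3]
tcp_rot: [3.141, -0.0, 3.141]
contact_force: [0.3, 0.5, -1.7]
grip_width: 26.8
finger_force: 30.0
```

>>> arm_command(gripper=[15,15,15,15,15], dp=[[0,0,0.1],[0,0,0.1],[0,0,0.1],[0,0,0.08],[0,0,0]], twist=[0,0,0,0,0])

```text
time: 25.12
tool_pos: [568.5, -41.1, 131.7]
tcp_rot: [3.141, -0.0, 3.141]
contact_force: [0.1, -0.4, -3.1]
grip_width: 26.6
finger_force: 30.0
```

>>> arm_command(gripper=[15,15,15,15,15], dp=[[0,0,0.04],[0,0,0.04],[0,0,0.04],[0,0,0],[0,0,0]], twist=[0,0,0,0,0])

```text
time: 25.75
tool_pos: [568.6, -41.2, 128.9]
tcp_rot: [3.142, 0.0, 3.141]
contact_force: [0.9, 0.3, -1.2]
grip_width: 26.7
finger_force: 30.0
```

>>> arm_command(gripper=[15,15,15,15,15], dp=[[0,0,0.03],[0,0,0.03],[0,0,0.02],[0,0,0],[0,0,0]], twist=[0,0,0,0,0])

```text
time: 26.38
tool_pos: [568.8, -41.1, 127.2]
tcp_rot: [3.142, 0.001, 3.141]
contact_force: [-0.7, 0.5, 3.4]
grip_width: 26.8
finger_force: 30.0
```

>>> arm_command(gripper=[15,15,15,15,15], dp=[[0,0,0.02],[0,0,0.02],[0,0,0],[0,0,0],[0,0,0]], twist=[0,0,0,0,0])

```text
time: 27.0
tool_pos: [568.8, -41.2, 126.3]
tcp_rot: [-3.142, 0.001, 3.141]
contact_force: [-0.4, 2.0, 5.4]
grip_width: 26.5
finger_force: 30.0
```

>>> arm_command(gripper=[15,15,15,15,15], dp=[[0,0,0.02],[0,0,0.02],[0,0,0],[0,0,0],[0,0,0]], twist=[0,0,0,0,0])

```text
time: 27.62
tool_pos: [569.0, -41.2, 125.7]
tcp_rot: [-3.141, 0.001, 3.141]
contact_force: [-2.0, 0.8, 8.3]
grip_width: 26.6
finger_force: 30.0
```

>>> arm_command(gripper=[15,15,15,15,15], dp=[[0,0,0.02],[0,0,0.01],[0,0,0],[0,0,0],[0,0,0]], twist=[0,0,0,0,0])

```text
time: 28.25
tool_pos: [569.1, -41.2, 125.3]
tcp_rot: [-3.141, 0.002, 3.141]
contact_force: [-3.1, 1.3, 8.8]
grip_width: 26.6
finger_force: 30.0
```

>>> arm_command(gripper=[15,15,15,15,15], dp=[[0.02,0,0],[0,0,0.02],[0,0,0],[0,0,0],[0,0,0]], twist=[0,0,0,0,0])

```text
time: 28.88
tool_pos: [568.9, -41.2, 125.0]
tcp_rot: [-3.141, 0.003, 3.141]
contact_force: [-1.1, 1.1, 10.3]
grip_width: 26.9
finger_force: 30.0
```

>>> arm_command(gripper=[15,15,15,15,15], dp=[[0.02,0,0],[0,0,0.02],[0,0,0],[0,0,0],[0,0,0]], twist=[0,0,0,0,0])

```text
time: 29.5
tool_pos: [568.8, -41.3, 124.7]
tcp_rot: [-3.141, 0.004, 3.141]
contact_force: [-0.5, 1.0, 10.7]
grip_width: 26.4
finger_force: 30.0
```

>>> arm_command(gripper=[15,15,15,15,15], dp=[[0.01,0,0.02],[0,0,0.01],[0,0,0],[0,0,0],[0,0,0]], twist=[0,0,0,0,0])

```text
time: 30.12
tool_pos: [568.8, -41.3, 124.3]
tcp_rot: [-3.141, 0.004, 3.141]
contact_force: [-1.4, 1.9, 12.2]
grip_width: 26.8
finger_force: 30.0
```

>>> arm_command(gripper=[15,15,15,15,15], dp=[[0,0,0.02],[0,0,0],[0,0,0],[0,0,0],[0,0,0]], twist=[0,0,0,0,0])

```text
time: 30.75
tool_pos: [568.8, -41.3, 123.9]
tcp_rot: [-3.141, 0.004, 3.141]
contact_force: [-1.9, 1.9, 12.8]
grip_width: 26.7
finger_force: 30.0
```

>>> arm_command(gripper=[15,15,15,15,15], dp=[[0.01,0,0.015],[0,0,0],[0,0,0],[0,0,0],[0,0,0]], twist=[0,0,0,0,0])

```text
time: 31.38
tool_pos: [568.7, -41.3, 123.7]
tcp_rot: [-3.141, 0.005, 3.141]
contact_force: [-1.7, 1.8, 13.6]
grip_width: 26.7
finger_force: 30.0
```

>>> arm_command(gripper=[15,15,15,15,15], dp=[[0,0,0.015],[0,0,0],[0,0,0],[0,0,0],[0,0,0]], twist=[0,0,0,0,0])

```text
time: 32.0
tool_pos: [568.7, -41.3, 123.4]
tcp_rot: [-3.141, 0.005, 3.141]
contact_force: [-1.9, 1.1, 14.3]
grip_width: 26.9
finger_force: 30.0
```

>>> arm_command(gripper=[15,15,15,15,15], dp=[[0,0,0.012],[0,0,0],[0,0,0],[0,0,0],[0,0,0]], twist=[0,0,0,0,0])

```text
time: 32.62
tool_pos: [568.8, -41.3, 123.2]
tcp_rot: [-3.141, 0.005, 3.141]
contact_force: [-1.7, 2.2, 14.9]
grip_width: 26.6
finger_force: 30.0
```

>>> arm_command(gripper=[15,15,15,15,15], dp=[[0,0,0.012],[0,0,0],[0,0,0],[0,0,0],[0,0,0]], twist=[0,0,0,0,0])

```text
time: 33.25
tool_pos: [568.4, -41.5, 121.6]
tcp_rot: [-3.141, 0.003, 3.141]
contact_force: [1.6, 1.0, 7.9]
grip_width: 27.0
finger_force: 30.0
```

The flange snapped home: z dropped 1.6 mm and the force fell. Now I bring the contact up to about 16 N (reading plus 2 N of weight).

>>> arm_command(gripper=[15,15,15,15,15], dp=[[-0.01,0,0.02],[0,0,0.01],[0,0,0],[0,0,0],[0,0,0]], twist=[0,0,0,0,0])

```text
time: 33.88
tool_pos: [568.6, -41.5, 121.2]
tcp_rot: [-3.141, 0.004, 3.141]
contact_force: [-0.7, 1.9, 10.0]
grip_width: 26.3
finger_force: 30.0
```

>>> arm_command(gripper=[15,15,15,15,15], dp=[[0,0,0.015],[0,0,0],[0,0,0],[0,0,0],[0,0,0]], twist=[0,0,0,0,0])

```text
time: 34.5
tool_pos: [568.6, -41.5, 121.0]
tcp_rot: [-3.141, 0.004, 3.141]
contact_force: [-1.1, 1.5, 11.4]
grip_width: 27.1
finger_force: 30.0
```

>>> arm_command(gripper=[15,15,15,15,15], dp=[[0,0,0.02],[0,0,0],[0,0,0],[0,0,0],[0,0,0]], twist=[0,0,0,0,0])

```text
time: 35.12
tool_pos: [568.7, -41.5, 120.8]
tcp_rot: [-3.141, 0.004, 3.141]
contact_force: [-1.5, 1.2, 12.5]
grip_width: 26.6
finger_force: 30.0
```

>>> arm_command(gripper=[15,15,15,15,15], dp=[[0,0,0.005],[0,0,0],[0,0,0],[0,0,0],[0,0,0]], twist=[0,0,0,0,0])

```text
time: 35.75
tool_pos: [568.7, -41.5, 120.7]
tcp_rot: [-3.141, 0.004, 3.141]
contact_force: [-1.0, 0.4, 14.5]
grip_width: 27.1
finger_force: 30.0
```

Run:
```python
from h import *
f=[]
for _ in range(8): capture("side"); f.append(get_obs()['contact_force'])
print(np.mean(f,0),np.std(f,0),get_obs()['tool_pos'],get_obs()['time'])
```

```text
[-1.2598849   1.05718371 13.41813315] [0.50775296 0.57450387 0.35318061] [568.67169433 -41.49147606 120.74030207] 36.15
```

>>> arm_command(gripper=[15,15,15,15,15], dp=[[0,0,-0.2],[0,0,-0.4],[0,0,-0.6],[0,0,-0.7],[0,0,-0.6]], twist=[0,0,0,0,0])

```text
time: 36.78
tool_pos: [566.8, -41.2, 182.4]
tcp_rot: [3.142, -0.001, 3.141]
contact_force: [0.6, 0.1, -1.5]
grip_width: 26.4
finger_force: 30.0
```

>>> arm_command(gripper=[15,15,15,15,15], dp=[[0,-1,0],[-0.3,-1,0],[-0.3,-1,0],[-0.3,-1,0],[-0.3,-1,0]], twist=[0,0,0,0,0])

```text
time: 37.4
tool_pos: [597.4, -167.5, 181.4]
tcp_rot: [3.141, -0.001, 3.141]
contact_force: [-0.4, -0.4, -2.8]
grip_width: 26.5
finger_force: 30.0
```

>>> arm_command(gripper=[15,15,15,15,15], dp=[[-0.36,-1,0],[0,-1,0],[0,-0.72,0.6],[0,0,1],[0,0,1]], twist=[0,0,0,0,0])

```text
time: 38.02
tool_pos: [605.4, -234.6, 114.5]
tcp_rot: [3.141, -0.001, 3.141]
contact_force: [0.1, -0.4, -1.9]
grip_width: 26.5
finger_force: 30.0
```

>>> arm_command(gripper=[15,15,15,15,15], dp=[[0,0,1],[0,0,1],[0,0,0.6],[0,0,0.24],[0,0,0]], twist=[0,0,0,0,0])

```text
time: 38.65
tool_pos: [606.3, -234.3, 45.3]
tcp_rot: [3.142, 0.0, 3.141]
contact_force: [-0.6, -0.3, -2.7]
grip_width: 26.7
finger_force: 30.0
```

>>> arm_command(gripper=[15,15,15,15,15], dp=[[0,0,0.12],[0,0,0.08],[0,0,0.04],[0,0,0],[0,0,0]], twist=[0,0,0,0,0])

```text
time: 39.28
tool_pos: [606.3, -234.2, 39.4]
tcp_rot: [3.142, 0.0, 3.141]
contact_force: [-0.7, 0.8, -2.6]
grip_width: 26.6
finger_force: 30.0
```

>>> arm_command(gripper=[15,15,15,15,15], dp=[[0,0,0.04],[0,0,0.02],[0,0,0.02],[0,0,0],[0,0,0]], twist=[0,0,0,0,0])

```text
time: 39.9
tool_pos: [606.4, -234.1, 37.7]
tcp_rot: [-3.142, 0.0, 3.141]
contact_force: [-1.4, 1.5, 3.9]
grip_width: 27.0
finger_force: 30.0
```

The pusher is standing on the bench. I open, back away straight up, and check.

>>> arm_command(gripper=[30,40,55,60,60], dp=[[0,0,0],[0,0,0],[0,0,0],[0,0,0],[0,0,-0.2]], twist=[0,0,0,0,0])

```text
time: 40.52
tool_pos: [606.0, -234.0, 42.0]
tcp_rot: [3.141, -0.001, 3.141]
contact_force: [-0.3, 0.6, -0.5]
grip_width: 59.8
finger_force: 0.0
```

>>> arm_command(gripper=[60,60,60,60,60], dp=[[0,0,-0.6],[0,0,-1],[0,0,-1],[0,0,-1],[0,0,-1]], twist=[0,0,0,0,0])

```text
time: 41.15
tool_pos: [606.5, -234.2, 159.6]
tcp_rot: [-3.141, 0.001, 3.141]
contact_force: [-0.5, 0.9, -0.8]
grip_width: 60.2
finger_force: 0.0
```

>>> arm_command(gripper=[60,60,60,60,60], dp=[[0.8,0,-1],[1,0,0],[1,0,0],[1,0,0],[1,0,0]], twist=[0,0,0,0,0])

```text
time: 41.78
tool_pos: [485.7, -234.2, 183.7]
tcp_rot: [-3.141, 0.002, 3.141]
contact_force: [0.9, -0.0, 0.8]
grip_width: 59.9
finger_force: 0.0
```

Run:
```python
from h import *
def blob(im,x,y,r,lo):
    g=cv2.GaussianBlur(cv2.cvtColor(im,cv2.COLOR_BGR2GRAY),(3,3),0)[y-r:y+r+1,x-r:x+r+1]
    g=cv2.resize(g,None,fx=4,fy=4,interpolation=cv2.INTER_CUBIC);m=cv2.inRange(g,lo,255)
    k,l,s,c=cv2.connectedComponentsWithStats(m);i=l[l.shape[0]//2,l.shape[1]//2];return (c[i]+.5)/4-.5+[x-r,y-r],s[i,4]/16
t=capture("top")[:,:,::-1].copy();s=capture("side")[:,:,::-1].copy()
cv2.imwrite("pics/top9.png",t);cv2.imwrite("pics/side9.png",s)
c,A=blob(t,401,204,7,150);print("pusher top",c,A,plane("top",c,104))
c,A=blob(t,332,219,7,150);print("chimney",c,A,plane("top",c,106.5))
g=cv2.cvtColor(s,cv2.COLOR_BGR2GRAY)
print(list(range(346,372)))
for r in range(138,184,2):print(r,*g[r,346:372])
o=get_obs();print(o['tool_pos'],o['contact_force'])
```

```text
pusher top [401.26612527 204.30257227] 201.0625 [ 604.57913027 -234.85954677  104.        ]
chimney [332.16161243 219.00961538] 42.25 [567.17069507 -41.7642472  106.5       ]
[346, 347, 348, 349, 350, 351, 352, 353, 354, 355, 356, 357, 358, 359, 360, 361, 362, 363, 364, 365, 366, 367, 368, 369, 370, 371]
138 138 137 138 137 129 107 74 53 51 52 51 55 52 69 90 111 117 118 120 119 117 116 112 103 98 98
140 136 135 136 135 121 98 68 49 51 52 57 53 59 75 103 128 134 136 138 139 137 138 136 132 134 133
142 133 134 137 132 120 94 65 53 57 65 74 73 75 91 111 125 133 134 136 137 136 134 135 138 138 138
144 132 133 134 132 118 91 63 60 89 120 136 136 126 115 110 112 118 121 127 134 135 138 132 137 136 139
146 136 136 136 127 111 87 61 58 79 113 135 146 148 143 131 115 106 105 116 130 135 135 136 134 137 134
148 136 134 127 111 89 65 52 52 60 73 83 97 106 107 106 96 86 89 110 128 134 135 137 136 137 135
150 136 130 117 95 81 75 68 66 64 66 70 72 80 85 83 78 78 94 115 130 137 137 135 133 136 138
152 133 123 103 79 72 82 81 81 83 74 78 79 83 83 83 76 80 97 119 131 134 139 137 137 137 138
154 129 
[... 769 characters left out ...]
 100 112 124 137 150 153 154 142 122 98 83 80 82 87 87 88 87 87 84
172 139 137 128 107 88 78 75 82 83 88 92 96 93 92 91 88 77 75 76 80 84 86 85 85 83 87
174 140 138 133 121 95 78 76 79 85 86 93 95 93 91 94 90 80 74 75 82 84 84 86 86 89 87
176 132 128 126 118 104 89 84 87 87 90 96 93 93 95 95 92 88 83 82 82 88 87 87 88 87 86
178 106 88 82 76 71 73 69 73 87 105 116 118 118 119 117 117 116 112 106 93 87 86 88 92 89 91
180 88 89 87 92 102 104 97 79 77 97 129 150 156 158 161 156 151 141 137 129 130 132 137 139 136 140
182 87 96 102 103 112 121 113 98 84 88 117 143 145 142 151 168 176 179 177 180 176 176 176 174 176 180
[ 484.7587364  -234.15870257  183.79488845] [0.02541097 1.32094482 0.86885954]
```

The pusher stands upright at its original spot, with its top at (358,145) and a vertical shaft. The chimney top has dropped about 2 rows (6 mm) and stayed centred, so the cap is home. I'm handing in.

```bash
python3 -c "
from plant import *
print(close_job())"
```

```text
the job is handed in; nothing more can be done
None
```

The job is handed in with no verdict returned: the cap snapped home under the hooks, I held it for over a second at roughly 13–16 N (about 2 N of that is estimated pusher weight), and the pusher stands upright at its original spot with the arm clear.

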